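Rack the packed jars, latch the keeper, scan the rack label

ROBOT

A 6-joint arm with a two-finger parallel gripper is mounted at the origin on the work surface. World frame = base frame: x ahead of the robot, y to its left, z up, the work surface at z = 0. Lengths are in m, angles in degrees, forces in N, time in s.
With the tool pointing down it reaches from about 0.25 to 0.725 m from the base axis. Payload 9.7 kg.
Tool frame: the origin (TCP) lies midway between the tips of the shut fingers; the grasp point (between the pads) lies 19 mm behind it; z points along the fingers, y is the line along which they close (so a half turn about z gives the same grasp; the last joint's range is limited). The gripper opens to 85 mm and grips with 20 to 120 N. Pads are 22 mm wide; open, the fingers measure 114 mm over their backs; the gripper's body (76 mm by 85 mm) begins 54 mm behind the grasp point. The pads swing forward as they close: fully open they stand 13 mm farther back than shut.
Start: joints at [0, 4.979, 10.078, 95.1, 0, 90], TCP at [0.55, -0, 0.231] pointing down, gripper open.
Joint ranges: [-179.16, 179.16], [-48.56, 103.87], [-65.8, 70.77], [-126.05, 130.52], [-82.76, 87.17], [-180, 180]. Speed limits (degrees/s): [127.2, 127.2, 147.25, 180, 180, 180].

INTERFACE

Orientations are given as [roll, pitch, yaw] about the fixed x, y, z axes, in that order (R = Rz(yaw) Ry(pitch) Rx(roll)).
In Python, from workcell import readout, imaging, bot, spotter gives the robot as it stands.
- The arm moves only by the shell command python3 -m jog 'ROWS' [FORCE]. ROWS is JSON, a list of rows, each an object with "rotation": the turn, a rotation vector about the world's x, y, z in degrees, a list of three; "translation": the shift along the world's x, y, z in mm, a list of three; "grip": the finger opening in mm, from 0 to 85.4. In form: [{"rotation": [wx, wy, wz], "translation": [dx, dy, dz], "grip": grip}, ...]. A call has 1 to 20 rows; each row is the pose to reach, as a shift and turn from the pose commanded when the call began; what a row does not reach only later rows make up. A row lasts 1/10 s, in which the tool goes at most 50 mm and 8.59 degrees, less where a joint would pass 70% of its speed; a pose out of reach is approached as far as the arm can. A call with a gripper value outside its range is refused whole. The fingers move at their own pace and stop on an object; FORCE is the grip in N (left out, the last holds). Time passes only in rows, so rows that repeat a pose let the fingers close. It gives the time, the measured TCP pose, the force, the opening and the grip force at its end, in the units of the state.
- readout.get_obs(): the state, without advancing time (a new reading comes with each control period).
- imaging.camera(name): name is "scene" or "side" or "wrist"; returns (picture, depth): 384x512x3 uint8, red, green, blue; 384x512 float32, m along the optical axis (not along the pixel's ray), 0 where there is no reading.
- imaging.camera_info(name): a dict with "vertical_fov" (degrees; the focal length in pixels is half the picture's height over the tangent of half this angle, whatever the lens; pixels are square), "cx", "cy" (the principal point, pixels), "extrinsics" (4x4, takes a point from camera to world coordinates); the wrist camera has in their place "tool_from_camera" (4x4, takes a point from camera to tool coordinates, whose origin is the TCP and whose axes are the flange's). Camera axes: x right, y down, z forward; pixel columns grow to the right and rows downward; lengths in m; the calibration is good to about 2 mm. A picture is of the moment at which its call begins: read the wrist's pose just before it. camera_info takes no time and is no camera call.
- bot.job_done(): hands the job in; it is judged then, once.
Trained networks look in the newest picture that a camera, given by its name, has taken for a name from the list of things; names that differ only in an ending like _2 or _b are one class to them, and where a whole thing is asked for, a point or a joint stands for the part that bears it (a point fixed in the world has none). Each returns a list of dicts, best first, with "confidence" (0 to 1); they miss things now and then, are a little off and sometimes report something else, mostly with a low value. They report only what shows in the picture. A call takes as long as a camera call. They do not tell look-alikes from the thing itself.
- spotter.spot_in(camera, target): "box" ([centre column, centre row, width, height] in pixels, round what is visible of it).
- spotter.mark_of(camera, target): "uv" ([column, row] in pixels: a listed point, or the origin of a listed thing).
The state is a dict: "time": time; "q": joint angles; "qd": joint speeds; "joint_efforts": joint torques, N m; "ee_pos": TCP position; "tcp_rot": TCP orientation; "wrist_force": force on the tool from outside, world axes, zero at the start; "torque": the same for the moment, N m; "opening": finger opening in m; "grasp_force": force on a finger pad.
Only numpy, scipy, OpenCV 4.12 (cv2) and the standard library are available. Lean on these libraries where they do the work, as an engineer would, in place of code of your own. Each camera call takes 0.05 s, during which the arm holds its last target. There are 200 camera calls.

TASK

Stand every square black jar that is on the table upright in the wooden rack, one to a pocket and right down on the pocket floor, in any pockets; then swing the rack's keeper bar shut until it snaps fully home in its catch. Then pick up the hand scanner, point its window at the middle of the rack's barcode label from about 7 cm away, hold it still there for two seconds, and lay the scanner back flat on the middle of its rubber pad. Put right anything of yours that gets knocked aside, and leave the round jar and the other things on the table where they are.

Things in the scene. Friction and masses are not known exactly. Their poses are not given: they have to be found in the camera images.
- rack: Plywood jar rack, fixed. Origin on the table under the middle of its row of four pockets; the row runs along its y, its x points away from the robot. Pockets 50 x 50 mm inside, floor 6 mm above the table. Dividers and front sill (at -x) 6 mm thick, tops 21 mm above the table; back wall (+x) 6 mm thick, top at 46 mm. Hinge post at x = -40, y = 135 mm, top 52 mm.
- catch_block (a point): Top centre of the steel catch block, 36 x 18 mm, 40 mm above the table, at rack x = -46, y = -162 mm. A sprung ball in its side clicks behind the tip of the keeper bar.
- keeper (a joint): Keeper bar's angle about its vertical hinge, rad: 0 = shut across the front of the jars, positive = swung out toward the robot (1.57 = along rack -x), at most 1.9. Stays where left. From 0.08 to 0.01 its tip rides over the sprung ball (about 5 N at the knob); then it is held, resting between 0.02 and the stop at 0. Aluminium, 260 mm long, 10 thick, 28 to 44 mm above the table.
- keeper_knob (a point): Top centre of the keeper's knob, an upright round black post 16 mm in diameter, 46 to 108 mm above the table, on a bracket 160 mm along the bar and 30 mm outside it. At keeper angle q it is in rack x, y (mm) at (-40 - 160 sin q - 30 cos q, 135 - 160 cos q + 30 sin q).
- keeper_hinge (a point): Point on the keeper's vertical hinge axis, 36 mm above the table, at rack x = -40, y = 135 mm.
- label: Barcode label, 58 x 44 mm, on a plate (66 x 52 mm, top at 85 mm) fixed at the catch end of the rack, at rack x = -30, y = -206 mm. Origin at the middle of its face, 60 mm above the table. It faces along its own -x, toward the robot, leaning back 30 degrees to look slightly upward; y along its width. It can be read up to 40 degrees off square, so by a level scanner pointing along rack +x.
- scanner: Hand scanner: a straight grey bar with a black head, 150 long (x) x 34 wide (y) x 30 mm high, 0.13 to 0.21 kg, lying on its pad. Origin at the centre of its underside (also the middle lengthwise, where it balances); the window is at the +x end and looks along +x.
- scanner_window (a point): Centre of the scanner's window: the middle of its +x end face, 75 mm ahead of its origin and 15 mm above its underside; axes as the scanner's.
- pad: Black rubber pad, 200 (x) x 80 (y) x 3 mm, fixed to the table; origin at the centre of its underside, on the table. The scanner lies on it along x; either way round is fine.
- pocket1 (a point): Centre of the floor of a rack pocket, 6 mm above the table, at rack x = 0, y = -84 mm.
- pocket2 (a point): Centre of the floor of a rack pocket, 6 mm above the table, at rack x = 0, y = -28 mm.
- pocket3 (a point): Centre of the floor of a rack pocket, 6 mm above the table, at rack x = 0, y = 28 mm.
- pocket4 (a point): Centre of the floor of a rack pocket, 6 mm above the table, at rack x = 0, y = 84 mm.
- jar1: Square black plastic jar with lid and a paper label, 42 x 42 x 78 mm, vertical sides, 0.09 to 0.18 kg, standing on the table; origin at the centre of its underside, z up. It may be absent (None). All of these jars are alike.
- jar2: Square black plastic jar with lid and a paper label, 42 x 42 x 78 mm, vertical sides, 0.09 to 0.18 kg, standing on the table; origin at the centre of its underside, z up. It may be absent (None). All of these jars are alike.
- jar3: Square black plastic jar with lid and a paper label, 42 x 42 x 78 mm, vertical sides, 0.09 to 0.18 kg, standing on the table; origin at the centre of its underside, z up. It may be absent (None). All of these jars are alike.
- jar4: Square black plastic jar with lid and a paper label, 42 x 42 x 78 mm, vertical sides, 0.09 to 0.18 kg, standing on the table; origin at the centre of its underside, z up. It may be absent (None). All of these jars are alike.
- round_jar: Round amber glass jar with steel lid, 42 mm in diameter, 75 mm tall, standing among the square jars; origin on its underside. Not part of the job: leave it in place.
- tape: Roll of tape lying flat, 110 mm across, 24 mm high; origin on its underside. Not part of the job: leave it in place.
- bowl: Steel bowl, 130 mm across, 50 mm high; origin on its underside. Not part of the job: leave it in place.
- card_box: Open cardboard box, 140 x 90 x 50 mm; origin on its underside. Not part of the job: leave it in place.
- spoon: Steel spoon with a wooden handle, about 200 mm long, lying on the table; origin on its underside. Not part of the job: leave it in place.
- marker: Black marker pen, 130 mm long, 16 mm thick, lying on the table; origin on its underside. Not part of the job: leave it in place.
There are look-alikes about, which are no part of the job. There is more than one size of the pad; the one meant has the size given above.

How it is judged (in metres and radians):
On the way, in this order (a step that is already met when the one before it is completed fails the run):
1. every square jar present stands seated in a pocket of the rack (x of jar1 in the frame of rack between -0.012 and 0.012 m and y of jar1 in the frame of rack between -0.112 and 0.112 m and z of jar1 in the frame of rack between 0 and 0.011 m and angle between each of jar1, jar2, jar3, jar4's own z axis and vertical below 0.1 rad and x of jar2 in the frame of rack between -0.012 and 0.012 m and y of jar2 in the frame of rack between -0.112 and 0.112 m and z of jar2 in the frame of rack between 0 and 0.011 m and x of jar3 in the frame of rack between -0.012 and 0.012 m and y of jar3 in the frame of rack between -0.112 and 0.112 m and z of jar3 in the frame of rack between 0 and 0.011 m and x of jar4 in the frame of rack between -0.012 and 0.012 m and y of jar4 in the frame of rack between -0.112 and 0.112 m and z of jar4 in the frame of rack between 0 and 0.011 m), for 0.3 s.
2. the keeper bar is shut home in its catch, jars seated (all of step 1 and value of joint keeper below 0.03 rad), for 0.3 s.
3. with the keeper shut, the scanner's window looks at the middle of the label (line of sight within 18 mm of its middle, across and up) from 30 to 120 mm, within 43 degrees of square, held still for 1 s (value of joint keeper below 0.03 rad and x of label in the frame of scanner_window between 0.03 and 0.12 m and y of label in the frame of scanner_window between -0.018 and 0.018 m and z of label in the frame of scanner_window between -0.018 and 0.018 m and x of scanner_window in the frame of label below -0.02 m and angle between the x axis of scanner_window and the x axis of label, either way round below 0.75 rad and linear speed of scanner below 0.03 m/s and angular speed of scanner below 0.3 rad/s), for 1 s.
At the end, for the whole second after the job is handed in: Every square jar present stands upright (within 0.1 rad) on a pocket floor of the rack (underside less than 5 mm above it), the keeper bar is within 0.03 rad of shut, and the scanner lies flat and at rest on its pad, its middle within 50 mm lengthwise and 35 mm across of the pad's middle (all of step 2 and x of scanner in the frame of pad between -0.05 and 0.05 m and y of scanner in the frame of pad between -0.035 and 0.035 m and z of scanner in the frame of pad below 0.008 m and angle between scanner's own z axis and vertical below 0.1 rad and linear speed of scanner below 0.02 m/s); the robot touches nothing.
It fails at once if the round jar, tape, bowl, card box, spoon or marker is moved more than 4 cm (distance of any of round_jar, tape, bowl, card_box, spoon, marker from where it was at the start of the episode above 0.04 m).
Of jar1, jar2, jar3, jar4 only 2 to 4 are there at a start; the rules pass over those that are not, and their reading is None.
At some moment in a run one of scanner may be knocked a few centimetres aside while the robot is not near it.
It also fails if it takes over 210 s, if anything falls off the work surface, if the arm or the gripper's body presses on something with over 40 N, if the wrist force passes 120 N, or if a joint passes its speed limit or range.

## Working session

There is one attempt and no reset: what is moved stays moved. The work goes in short steps, Python scripts to look and compute and a shell command to move; the robot and the scene stay as the last step left them, time stands still between calls to the robot, and variables do not carry over. Pictures are saved under pics/ and viewed, at most 14 in all, crops included, and the job is handed in when it is done.

```bash
mkdir -p pics; ls
cat > h.py <<'E'
import numpy as np, cv2
from scipy.spatial.transform import Rotation as R
from workcell import readout, imaging, bot, spotter
def tool():
    o=readout.get_obs(); T=np.eye(4); T[:3,:3]=R.from_euler('xyz',o['tcp_rot'],degrees=True).as_matrix(); T[:3,3]=o['ee_pos']; return T
def shot(cam,fn=None):
    i=imaging.camera_info(cam)
    E=tool()@np.array(i['tool_from_camera']) if cam=='wrist' else np.array(i['extrinsics'])
    p,d=imaging.camera(cam)
    if fn: cv2.imwrite('pics/'+fn,p[:,:,::-1])
    f=p.shape[0]/2/np.tan(np.radians(i['vertical_fov'])/2)
    return dict(p=p,d=d,E=E,f=f,cx=i['cx'],cy=i['cy'])
def ray(s,uv):
    v=np.array([(uv[0]-s['cx'])/s['f'],(uv[1]-s['cy'])/s['f'],1.]); return s['E'][:3,:3]@v,s['E'][:3,3]
def atz(s,uv,z):
    v,o=ray(s,uv); return o+v*(z-o[2])/v[2]
def atd(s,uv):
    v,o=ray(s,uv); return o+v*s['d'][int(round(uv[1])),int(round(uv[0]))]
def cloud(s):
    vv,uu=np.mgrid[:s['d'].shape[0],:s['d'].shape[1]]
    c=np.stack([(uu-s['cx'])/s['f'],(vv-s['cy'])/s['f'],np.ones_like(s['d'])],-1)*s['d'][...,None]
    return c@s['E'][:3,:3].T+s['E'][:3,3]
E
python3 - <<'E'
from h import *
np.set_printoptions(precision=3,suppress=True)
print(readout.get_obs())
for c in ['scene','side','wrist']:
    s=shot(c,c+'0.png'); print(c,s['E'],s['f'],s['cx'],s['cy'])
E
```

```text
pics
{'time': 0.0, 'q': array([-0.002,  5.01 , 10.034, 95.1  ,  0.   , 89.999]), 'qd': array([-0.062,  0.09 ,  0.027,  0.006,  0.014,  0.012]), 'joint_efforts': array([  0.001, -52.039,  46.48 ,   0.016,   0.   ,  -0.   ]), 'ee_pos': array([ 0.55 , -0.   ,  0.231]), 'tcp_rot': array([-179.924,   -0.   ,   89.999]), 'wrist_force': array([-0.466,  0.015,  0.317]), 'torque': array([ 0.048,  0.036, -0.002]), 'grasp_force': 0.0, 'opening': 0.08545850617926423}
scene [[-0.363  0.767 -0.53   1.272]
 [ 0.932  0.302 -0.201  0.238]
 [ 0.005 -0.567 -0.824  1.148]
 [ 0.     0.     0.     1.   ]] 476.46089460901294 263.4206989893506 189.76544664761263
side [[-1.    -0.012  0.025  0.577]
 [-0.028  0.563 -0.826  1.245]
 [-0.005 -0.826 -0.564  0.958]
 [ 0.     0.     0.     1.   ]] 463.166200960902 259.2789647462886 193.15130771036743
wrist [[ 1.     0.001 -0.001  0.55 ]
 [ 0.    -0.958 -0.286  0.073]
 [-0.001  0.286 -0.958  0.374]
 [ 0.     0.     0.     1.   ]] 273.0896408994704 254.33516313418664 190.55884506693792
```

View pics/scene0.png

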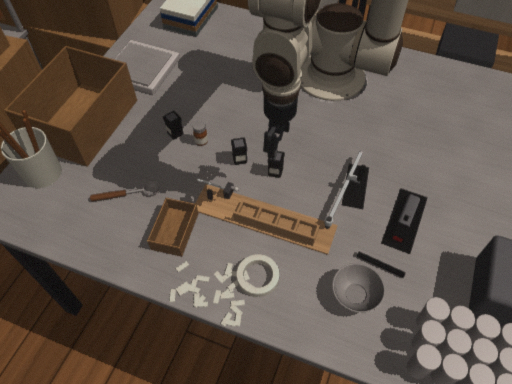

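View pics/side0.png

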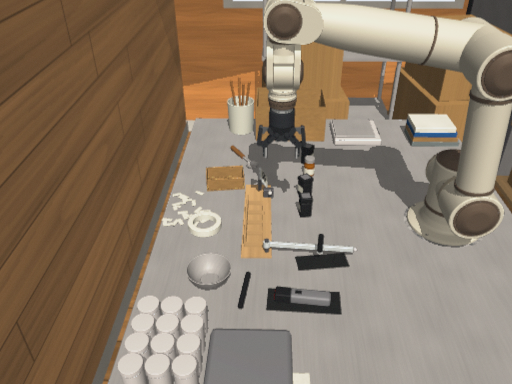

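Run:
```python
from h import *
np.set_printoptions(precision=3,suppress=True)
for c in ['scene','side']:
    s=shot(c)
    for t in ['jar1','round_jar','scanner','pad','rack','catch_block','keeper_knob','keeper_hinge','label','pocket1','pocket4']:
        for r in spotter.mark_of(c,t)[:6]:
            if r['confidence']>.25: print(c,t,round(r['confidence'],2),np.round(r['uv']),atd(s,r['uv']),atz(s,r['uv'],0)[:2])
```

```text
scene jar1 0.9 [178. 130.] [ 0.443 -0.363  0.033] [ 0.418 -0.38 ]
scene jar1 0.85 [240. 159.] [ 0.473 -0.142  0.026] [ 0.454 -0.151]
scene jar1 0.51 [275. 170.] [ 0.48  -0.029  0.038] [ 0.453 -0.038]
scene jar1 0.31 [407. 220.] [0.505 0.367 0.034] [0.481 0.371]
scene round_jar 0.76 [201. 143.] [ 0.452 -0.28   0.018] [ 0.439 -0.288]
scene scanner 0.95 [401. 218.] [0.507 0.35  0.037] [0.481 0.354]
scene scanner 0.35 [126. 194.] [ 0.697 -0.405  0.008] [ 0.693 -0.41 ]
scene pad 0.79 [356. 184.] [0.419 0.204 0.004] [0.416 0.204]
scene pad 0.69 [406. 220.] [0.508 0.363 0.038] [0.482 0.367]
scene pad 0.46 [284. 226.] [0.629 0.056 0.006] [0.626 0.055]
scene rack 0.82 [275. 220.] [0.621 0.025 0.006] [0.618 0.024]
scene rack 0.44 [382. 266.] [0.656 0.334 0.016] [0.647 0.336]
scene rack 0.32 [258. 276.] [0.793 0.042 0.   ] [0.793 0.042]
scene catch_block 0.61 [229. 188.] [ 0.589 -0.126  0.041] [ 0.564 -0.139]
scene keeper_knob 0.68 [365. 166.] [0.428 0.214 0.106] [0.341 0.212]
scene keeper_hinge 0.9 [330. 224.] [0.595 0.173 0.033] [0.575 0.171]
scene label 0.46 [211. 181.] [ 0.561 -0.198 -0.002
[... 1640 characters left out ...]
438 -0.278  0.052] [ 0.43  -0.365]
side label 0.49 [262. 177.] [ 0.609 -0.159  0.072] [ 0.611 -0.273]
side label 0.29 [307. 213.] [ 0.454 -0.017  0.019] [ 0.452 -0.042]
side pocket1 0.97 [255. 214.] [ 0.63  -0.017  0.012] [ 0.631 -0.032]
side pocket1 0.93 [254. 240.] [0.629 0.114 0.005] [0.629 0.107]
side pocket1 0.82 [253. 215.] [ 0.637 -0.018  0.008] [ 0.637 -0.028]
side pocket1 0.59 [256. 229.] [0.625 0.061 0.008] [0.625 0.051]
side pocket4 0.97 [255. 214.] [ 0.63  -0.017  0.012] [ 0.631 -0.032]
side pocket4 0.93 [254. 240.] [0.629 0.114 0.005] [0.629 0.107]
side pocket4 0.82 [253. 215.] [ 0.637 -0.018  0.008] [ 0.637 -0.028]
side pocket4 0.59 [256. 229.] [0.625 0.061 0.008] [0.625 0.051]
```

Scene picture: square jars at about (178,125), (240,152) and (275,163), with the round jar at (201,133) and the rack at (265,217). The keeper is swung out, its knob at (362,160). Pads: a bare one at (356,184) and one with the scanner at (406,220). I'll size both and get the geometry from the depth clouds.

Run:
```python
from h import *
np.set_printoptions(precision=3,suppress=True)
for c in ['scene','side','wrist']:
    s=shot(c,'x.png'); P=cloud(s); ok=s['d']>0; g=s['p'].max(2)
    def rect(name,x0,x1,y0,y1,z0,z1,mx=256):
        m=ok&(P[...,0]>x0)&(P[...,0]<x1)&(P[...,1]>y0)&(P[...,1]<y1)&(P[...,2]>z0)&(P[...,2]<z1)&(g<mx)
        q=P[m]
        if len(q)<15: return
        (cx,cy),(w,h),a=cv2.minAreaRect((q[:,:2]*1000).astype(np.float32)); print(c,name,len(q),'c',round(cx,1),round(cy,1),'wh',round(w),round(h),'a',round(a,1),'z',np.percentile(q[:,2],[5,50,95]),'lab')
    rect('jarA',.36,.52,-.07,.03,.072,.09); rect('jarB',.36,.53,-.2,-.08,.072,.09); rect('jarC',.36,.52,-.42,-.335,.072,.09); rect('round',.36,.52,-.33,-.24,.07,.09)
    rect('scanner',.35,.62,.27,.45,.024,.045); rect('padS',.33,.63,.25,.45,-.003,.012,60);rect('padE',.30,.5,.16,.26,-.01,.012,60)
    rect('back',.58,.72,-.15,.2,.042,.05); rect('bar',.3,.58,.1,.26,.035,.05); rect('knob',.36,.5,.15,.26,.095,.12);rect('plate',.54,.68,-.25,-.13,.055,.095);rect('catch',.54,.62,-.16,-.10,.035,.045)
```

```text
scene jarA 119 c 462.8 -33.6 wh 42 43 a 8.1 z [0.074 0.078 0.082] lab
scene jarB 174 c 457.5 -150.8 wh 44 43 a 37.9 z [0.074 0.079 0.083] lab
scene jarC 154 c 436.8 -381.9 wh 46 42 a 61.8 z [0.074 0.079 0.082] lab
scene round 105 c 434.7 -291.3 wh 38 34 a 28.6 z [0.071 0.075 0.078] lab
scene scanner 577 c 489.6 361.8 wh 34 152 a 83.9 z [0.028 0.034 0.038] lab
scene padS 1090 c 485.6 362.2 wh 79 202 a 87.2 z [0.    0.004 0.009] lab
scene padE 640 c 420.0 202.0 wh 160 62 a 7.7 z [-0.     0.004  0.008] lab
scene back 279 c 623.2 18.0 wh 318 84 a 90.0 z [0.043 0.046 0.049] lab
scene bar 292 c 450.0 192.1 wh 40 258 a 85.4 z [0.04  0.045 0.049] lab
scene knob 35 c 434.6 208.8 wh 16 14 a 27.7 z [0.097 0.107 0.111] lab
scene plate 52 c 614.6 -173.0 wh 66 16 a 89.6 z [0.063 0.081 0.085] lab
scene catch 92 c 589.3 -125.3 wh 35 39 a 60.4 z [0.036 0.04  0.044] lab
side jarA 102 c 461.6 -29.6 wh 42 43 a 2.3 z [0.073 0.078 0.081] lab
side jarB 90 c 455.8 -148.9 wh 45 46 a 31.3 z [0.074 0.078 0.081] lab
side jarC 60 c 432.9 -378.5 wh 53 41 a 59.9 z [0.074 0.077 0.081] lab
side round 48 c 431.8 -288
[... 414 characters left out ...]
9 c 432.3 213.6 wh 13 16 a 9.2 z [0.097 0.106 0.111] lab
side plate 60 c 608.4 -170.6 wh 18 65 a 1.5 z [0.057 0.07  0.082] lab
side catch 49 c 586.8 -126.4 wh 33 47 a 45.0 z [0.036 0.04  0.043] lab
wrist jarA 1273 c 464.1 -33.7 wh 42 42 a 7.9 z [0.076 0.079 0.08 ] lab
wrist jarB 935 c 458.8 -150.7 wh 42 42 a 32.6 z [0.075 0.079 0.08 ] lab
wrist padE 1338 c 425.5 181.6 wh 150 25 a 4.9 z [0.001 0.003 0.004] lab
wrist back 1553 c 623.2 14.0 wh 84 328 a 0.1 z [0.043 0.046 0.048] lab
wrist bar 2597 c 452.0 177.2 wh 11 258 a 85.5 z [0.037 0.044 0.046] lab
wrist plate 784 c 612.6 -173.8 wh 22 68 a 0.6 z [0.057 0.072 0.083] lab
wrist catch 483 c 589.5 -129.5 wh 36 52 a 44.9 z [0.037 0.041 0.043] lab
```

View pics/wrist0.png

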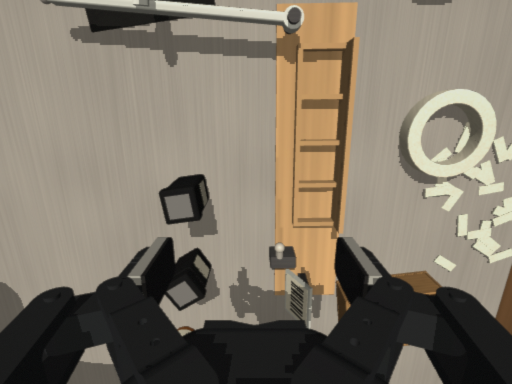

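Wrist view: jars at (183,203) and (188,283), rack along column 320, catch block at (282,257), label at (297,295), tape at (450,135). The pad under the scanner measures about 200×80, so it is the one meant. The bare one is about 152×62, a decoy. Next I fit the rack frame, the knob and the shapes more closely.

Run:
```python
from h import *
np.set_printoptions(precision=4,suppress=True)
for c in ['wrist','scene','side']:
    s=shot(c); P=cloud(s); ok=s['d']>0
    def sel(x0,x1,y0,y1,z0,z1):
        return P[ok&(P[...,0]>x0)&(P[...,0]<x1)&(P[...,1]>y0)&(P[...,1]<y1)&(P[...,2]>z0)&(P[...,2]<z1)]
    b=sel(.635,.70,-.1,.16,.043,.049); (x,y),(w,h),a=cv2.minAreaRect((b[:,:2]*1000).astype(np.float32)); print(c,'back',len(b),x,y,w,h,a,'fit',np.polyfit(b[:,1],b[:,0],1))
    d=sel(.61,.645,-.1,.16,.017,.024); hist=np.histogram(d[:,1],bins=np.arange(-.1,.16,.004)); print('div',[(round(e,3),n) for n,e in zip(*hist) if n>3])
    k=sel(.4,.47,.17,.25,.10,.115); print('knob',len(k),k[:,:2].mean(0) if len(k) else '')
    l=sel(.56,.64,-.22,-.12,.04,.09); print('plate mean',l.mean(0),l.min(0),l.max(0))
    t=sel(.56,.62,.13,.2,.046,.056);print('post',t.mean(0),len(t))
```

```text
wrist back 1190 661.1718139648438 32.681480407714844 7.106064796447754 229.8940887451172 0.8501109480857849 fit [-0.0152  0.6612]
div [(np.float64(-0.084), np.int64(51)), (np.float64(-0.08), np.int64(93)), (np.float64(-0.028), np.int64(53)), (np.float64(-0.024), np.int64(78)), (np.float64(0.028), np.int64(62)), (np.float64(0.032), np.int64(83)), (np.float64(0.084), np.int64(75)), (np.float64(0.088), np.int64(84)), (np.float64(0.14), np.int64(111)), (np.float64(0.144), np.int64(88))]
knob 0 
plate mean [ 0.6052 -0.1617  0.0607] [ 0.5721 -0.2071  0.04  ] [ 0.6235 -0.1202  0.0839]
post [0.59   0.1659 0.0507] 263
scene back 188 658.9296264648438 33.255706787109375 9.67146110534668 228.87030029296875 0.8628447651863098 fit [-0.0177  0.6597]
div [(np.float64(-0.084), np.int64(11)), (np.float64(-0.08), np.int64(13)), (np.float64(-0.028), np.int64(7)), (np.float64(-0.024), np.int64(14)), (np.float64(0.028), np.int64(8)), (np.float64(0.032), np.int64(11)), (np.float64(0.084), np.int64(8)), (np.float64(0.088), np.int64(10)), (np.float64(0.14), np.int64(9)), (np.float64(0.144), np.int64(13))]
k
[... 198 characters left out ...]
148468017578 227.33985900878906 0.7383286356925964 fit [-0.0169  0.6593]
div [(np.float64(-0.084), np.int64(5)), (np.float64(-0.08), np.int64(8)), (np.float64(-0.028), np.int64(7)), (np.float64(-0.024), np.int64(5)), (np.float64(-0.02), np.int64(11)), (np.float64(0.028), np.int64(5)), (np.float64(0.032), np.int64(9)), (np.float64(0.036), np.int64(4)), (np.float64(0.084), np.int64(8)), (np.float64(0.088), np.int64(8)), (np.float64(0.092), np.int64(5)), (np.float64(0.14), np.int64(6)), (np.float64(0.144), np.int64(9)), (np.float64(0.148), np.int64(8))]
knob 21 [0.4318 0.2117]
plate mean [ 0.6051 -0.1617  0.0599] [ 0.5736 -0.2072  0.0403] [ 0.625  -0.1206  0.086 ]
post [0.5887 0.1696 0.0498] 23
```

The fits agree. Rack origin is about (632.5, 32) mm with yaw +0.9°. Jar A is at (464,-34) rotated 8°, B at (459,-151) rotated 32.6°, and C at about (436,-380). First I go down over jar A with the fingers along x, so the rack dividers and neighbouring jars stay clear.

```bash
python3 -m jog '[{"rotation":[0,0,4],"translation":[-43,-17,-40],"grip":75},{"rotation":[0,0,8],"translation":[-86,-34,-80],"grip":75},{"rotation":[0,0,8],"translation":[-86,-34,-105],"grip":75},{"rotation":[0,0,8],"translation":[-86,-34,-130],"grip":75},{"rotation":[0,0,8],"translation":[-86,-34,-150],"grip":75},{"rotation":[0,0,8],"translation":[-86,-34,-170],"grip":75},{"rotation":[0,0,8],"translation":[-86,-34,-182],"grip":75},{"rotation":[0,0,8],"translation":[-86,-34,-182],"grip":75},{"rotation":[0,0,8],"translation":[-86,-34,-182],"grip":35},{"rotation":[0,0,8],"translation":[-86,-34,-182],"grip":35},{"rotation":[0,0,8],"translation":[-86,-34,-182],"grip":35},{"rotation":[0,0,8],"translation":[-86,-34,-182],"grip":35},{"rotation":[0,0,8],"translation":[-86,-34,-182],"grip":35},{"rotation":[0,0,8],"translation":[-86,-34,-182],"grip":35},{"rotation":[0,0,8],"translation":[-86,-34,-182],"grip":35}]' 40
```

```text
time: 3.15
ee_pos: [0.4646, -0.0341, 0.0505]
tcp_rot: [179.9, 0.0, 98.0]
wrist_force: [-1.0, -1.3, 5.3]
opening: 0.0413
grasp_force: 42.1
```

Gripped at 41 mm. I carry it to pocket 3, pausing just above to check alignment.

```bash
python3 -m jog '[{"rotation":[0,0,0],"translation":[0,0,25],"grip":35},{"rotation":[0,0,0],"translation":[0,0,60],"grip":35},{"rotation":[0,0,-2],"translation":[30,16,65],"grip":35},{"rotation":[0,0,-4],"translation":[65,36,65],"grip":35},{"rotation":[0,0,-6],"translation":[100,58,65],"grip":35},{"rotation":[0,0,-7],"translation":[135,78,65],"grip":35},{"rotation":[0,0,-7],"translation":[158,90,65],"grip":35},{"rotation":[0,0,-7],"translation":[168,94,65],"grip":35},{"rotation":[0,0,-7],"translation":[168,94,65],"grip":35},{"rotation":[0,0,-7],"translation":[168,94,55],"grip":35},{"rotation":[0,0,-7],"translation":[168,94,35],"grip":35},{"rotation":[0,0,-7],"translation":[168,94,28],"grip":35},{"rotation":[0,0,-7],"translation":[168,94,28],"grip":35},{"rotation":[0,0,-7],"translation":[168,94,28],"grip":35}]'
python3 - <<'E'
from h import *
s=shot('wrist','w1.png'); P=cloud(s); ok=s['d']>0
def sel(x0,x1,y0,y1,z0,z1):
    return P[ok&(P[...,0]>x0)&(P[...,0]<x1)&(P[...,1]>y0)&(P[...,1]<y1)&(P[...,2]>z0)&(P[...,2]<z1)]
b=sel(.635,.70,-.1,.16,.043,.049); print('back',b[:,:2].mean(0),np.polyfit(b[:,1],b[:,0],1))
d=sel(.61,.645,-.1,.16,.017,.024); h=np.histogram(d[:,1],bins=np.arange(-.1,.16,.004)); print([(round(e,3),int(n)) for n,e in zip(*h) if n>3])
E
```

```text
time: 4.55
ee_pos: [0.6318, 0.0597, 0.0779]
tcp_rot: [180.0, -0.0, 91.0]
wrist_force: [0.7, 0.6, -0.6]
opening: 0.0416
grasp_force: 41.5
back [0.65939731 0.09292472] [-0.01214102  0.66052551]
[(np.float64(0.084), 179), (np.float64(0.088), 239), (np.float64(0.14), 232), (np.float64(0.144), 233)]
```

Run:
```python
from h import *
s=shot('scene'); t=cv2.resize(s['p'][130:270,180:370],None,fx=4,fy=4,interpolation=2); cv2.imwrite('pics/s1.png',t[:,:,::-1])
print(readout.get_obs()['wrist_force'])
```

```text
[-0.37933167 -0.27305355 -0.16418848]
```

View pics/s1.png

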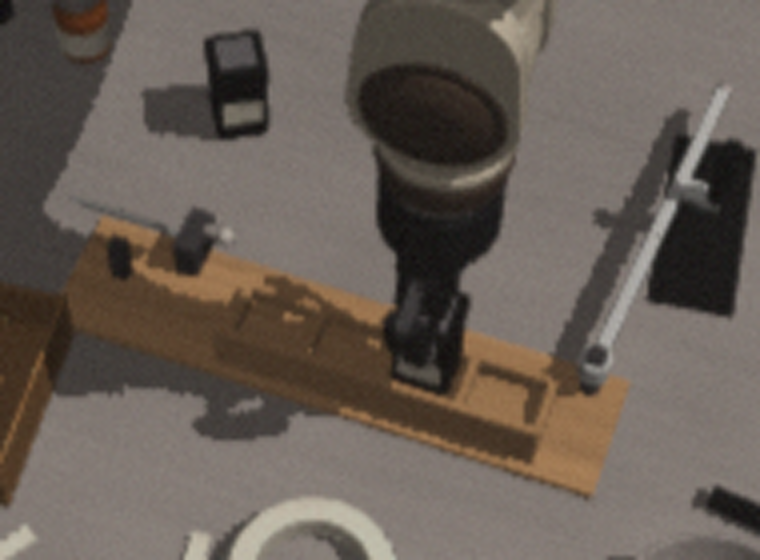

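The jar hangs over pocket 3, at about (425,370) in the crop. I lower and release it, then back up.

```bash
python3 -m jog '[{"rotation":[0,0,0],"translation":[0,0,-8],"grip":35},{"rotation":[0,0,0],"translation":[0,0,-15],"grip":35},{"rotation":[0,0,0],"translation":[0,0,-20],"grip":35},{"rotation":[0,0,0],"translation":[0,0,-23],"grip":35},{"rotation":[0,0,0],"translation":[0,0,-23],"grip":35},{"rotation":[0,0,0],"translation":[0,0,-23],"grip":35}]'
python3 -m jog '[{"rotation":[0,0,0],"translation":[0,0,0],"grip":65},{"rotation":[0,0,0],"translation":[0,0,0],"grip":65},{"rotation":[0,0,0],"translation":[0,0,0],"grip":65},{"rotation":[0,0,0],"translation":[0,0,0],"grip":65},{"rotation":[0,0,0],"translation":[0,0,30],"grip":65},{"rotation":[0,0,0],"translation":[0,0,70],"grip":75},{"rotation":[0,0,5],"translation":[-30,-36,85],"grip":75},{"rotation":[0,0,11],"translation":[-60,-72,85],"grip":75},{"rotation":[0,0,17],"translation":[-90,-108,85],"grip":75},{"rotation":[0,0,23],"translation":[-120,-144,85],"grip":75},{"rotation":[0,0,28],"translation":[-150,-180,85],"grip":75},{"rotation":[0,0,31.6],"translation":[-173,-211,85],"grip":75},{"rotation":[0,0,31.6],"translation":[-173,-211,85],"grip":75}]'
python3 - <<'E'
from h import *
np.set_printoptions(precision=4,suppress=True)
s=shot('wrist'); P=cloud(s); ok=s['d']>0
def rect(n,x0,x1,y0,y1,z0,z1):
    q=P[ok&(P[...,0]>x0)&(P[...,0]<x1)&(P[...,1]>y0)&(P[...,1]<y1)&(P[...,2]>z0)&(P[...,2]<z1)]
    if len(q)>15: print(n,len(q),cv2.minAreaRect((q[:,:2]*1000).astype(np.float32)),np.median(q[:,2]))
rect('B',.36,.53,-.2,-.08,.072,.09); rect('C',.36,.52,-.42,-.335,.072,.09); rect('A',.6,.67,.03,.09,.076,.1)
s=shot('side');P=cloud(s);ok=s['d']>0; rect('A side',.6,.67,.03,.09,.076,.1)
E
```

```text
time: 5.25
ee_pos: [0.6314, 0.06, 0.0562]
tcp_rot: [180.0, -0.0, 91.0]
wrist_force: [-9.5, -1.3, 16.2]
opening: 0.0418
grasp_force: 41.4
time: 6.55
ee_pos: [0.4568, -0.1537, 0.1396]
tcp_rot: [-180.0, 0.0, 122.5]
wrist_force: [0.9, 1.0, 0.5]
opening: 0.0752
grasp_force: 0.0
B 2654 ((457.9283447265625, -150.9713592529297), (42.16816711425781, 41.450218200683594), 32.3831672668457) 0.07885995361241972
C 1080 ((431.3907165527344, -378.254638671875), (42.2816047668457, 30.164230346679688), 62.24135971069336) 0.07867877470203193
A side 131 ((628.7081298828125, 62.92063903808594), (41.29469299316406, 48.21867752075195), 1.3853615522384644) 0.08384490072644613
```

```bash
python3 -m jog '[{"rotation":[0,0,0],"translation":[-1,0,-20],"grip":75},{"rotation":[0,0,0],"translation":[-1,0,-45],"grip":75},{"rotation":[0,0,0],"translation":[-1,0,-65],"grip":75},{"rotation":[0,0,0],"translation":[-1,0,-80],"grip":75},{"rotation":[0,0,0],"translation":[-1,0,-90],"grip":75},{"rotation":[0,0,0],"translation":[-1,0,-90],"grip":75},{"rotation":[0,0,0],"translation":[-1,0,-90],"grip":35},{"rotation":[0,0,0],"translation":[-1,0,-90],"grip":35},{"rotation":[0,0,0],"translation":[-1,0,-90],"grip":35},{"rotation":[0,0,0],"translation":[-1,0,-90],"grip":35},{"rotation":[0,0,0],"translation":[-1,0,-90],"grip":35},{"rotation":[0,0,0],"translation":[-1,0,-90],"grip":35},{"rotation":[0,0,0],"translation":[-1,0,-90],"grip":35}]'
```

```text
time: 7.95
ee_pos: [0.4586, -0.1512, 0.0504]
tcp_rot: [179.9, 0.1, 122.6]
wrist_force: [-1.7, -1.0, 6.7]
opening: 0.0416
grasp_force: 41.2
```

```bash
python3 -m jog '[{"rotation":[0,0,0],"translation":[0,0,25],"grip":35},{"rotation":[0,0,0],"translation":[0,0,60],"grip":35},{"rotation":[0,0,-5],"translation":[20,22,70],"grip":35},{"rotation":[0,0,-11],"translation":[48,48,70],"grip":35},{"rotation":[0,0,-17],"translation":[80,75,70],"grip":35},{"rotation":[0,0,-23],"translation":[112,102,70],"grip":35},{"rotation":[0,0,-28],"translation":[143,130,70],"grip":35},{"rotation":[0,0,-31.7],"translation":[163,148,70],"grip":35},{"rotation":[0,0,-31.7],"translation":[173,155,70],"grip":35},{"rotation":[0,0,-31.7],"translation":[173,155,65],"grip":35},{"rotation":[0,0,-31.7],"translation":[173,155,50],"grip":35},{"rotation":[0,0,-31.7],"translation":[173,155,32],"grip":35},{"rotation":[0,0,-31.7],"translation":[173,155,22],"grip":35},{"rotation":[0,0,-31.7],"translation":[173,155,14],"grip":35},{"rotation":[0,0,-31.7],"translation":[173,155,8],"grip":35},{"rotation":[0,0,-31.7],"translation":[173,155,5],"grip":35},{"rotation":[0,0,-31.7],"translation":[173,155,5],"grip":35},{"rotation":[0,0,-31.7],"translation":[173,155,5],"grip":35}]'
```

```text
time: 9.75
ee_pos: [0.6306, 0.0031, 0.0554]
tcp_rot: [179.9, 0.0, 90.9]
wrist_force: [-3.0, -0.8, 10.5]
opening: 0.041
grasp_force: 44.6
```

```bash
python3 -m jog '[{"rotation":[0,0,0],"translation":[0,0,0],"grip":65},{"rotation":[0,0,0],"translation":[0,0,0],"grip":65},{"rotation":[0,0,0],"translation":[0,0,0],"grip":65},{"rotation":[0,0,0],"translation":[0,0,0],"grip":65},{"rotation":[0,0,0],"translation":[0,0,30],"grip":65},{"rotation":[0,0,0],"translation":[0,0,70],"grip":75},{"rotation":[0,0,-3],"translation":[-20,-35,90],"grip":75},{"rotation":[0,0,-6],"translation":[-39,-72,90],"grip":75},{"rotation":[0,0,-9],"translation":[-58,-109,90],"grip":75},{"rotation":[0,0,-12],"translation":[-77,-146,90],"grip":75},{"rotation":[0,0,-15],"translation":[-96,-183,90],"grip":75},{"rotation":[0,0,-18],"translation":[-115,-220,90],"grip":75},{"rotation":[0,0,-21],"translation":[-134,-257,90],"grip":75},{"rotation":[0,0,-24],"translation":[-153,-294,90],"grip":75},{"rotation":[0,0,-27],"translation":[-172,-331,90],"grip":75},{"rotation":[0,0,-29],"translation":[-190,-368,90],"grip":75},{"rotation":[0,0,-29],"translation":[-197,-384,90],"grip":75},{"rotation":[0,0,-29],"translation":[-197,-384,90],"grip":75},{"rotation":[0,0,-29],"translation":[-197,-384,90],"grip":75}]'
python3 - <<'E'
from h import *
np.set_printoptions(precision=4,suppress=True)
s=shot('wrist','w2.png'); P=cloud(s); ok=s['d']>0
def rect(n,x0,x1,y0,y1,z0,z1):
    q=P[ok&(P[...,0]>x0)&(P[...,0]<x1)&(P[...,1]>y0)&(P[...,1]<y1)&(P[...,2]>z0)&(P[...,2]<z1)]
    if len(q)>15: print(n,len(q),cv2.minAreaRect((q[:,:2]*1000).astype(np.float32)),np.median(q[:,2]))
rect('C',.36,.52,-.42,-.335,.072,.09); rect('rnd',.36,.52,-.33,-.24,.068,.09);
for c in ['side','scene']:
    s=shot(c);P=cloud(s);ok=s['d']>0; rect('A '+c,.6,.67,.036,.09,.076,.1); rect('B '+c,.6,.67,-.03,.03,.076,.1);rect('sc',.35,.62,.27,.45,.024,.045);
E
```

```text
time: 11.65
ee_pos: [0.4341, -0.3797, 0.1441]
tcp_rot: [-180.0, -0.0, 61.9]
wrist_force: [0.1, 0.4, 1.2]
opening: 0.0751
grasp_force: 0.0
C 2504 ((437.00433349609375, -382.08026123046875), (41.29058837890625, 42.040679931640625), 61.282291412353516) 0.07890709688798826
rnd 2157 ((434.16888427734375, -293.0520324707031), (36.9066276550293, 37.73555374145508), 62.10801315307617) 0.07566744559020902
A side 133 ((628.7305297851562, 62.727272033691406), (41.31974792480469, 46.04560089111328), 1.4225751161575317) 0.08332877119322546
B side 111 ((629.0066528320312, 6.198198318481445), (39.10749053955078, 46.294803619384766), 1.4181300401687622) 0.08354929225687002
sc 594 ((489.5674743652344, 365.5189514160156), (38.89225769042969, 149.25210571289062), 82.60540771484375) 0.03230616768062239
A scene 237 ((630.3123779296875, 61.24690628051758), (45.805965423583984, 42.235740661621094), 3.661423921585083) 0.08474639644841275
B scene 232 ((629.2608642578125, 3.569578170776367), (42.561859130859375, 46.057640075683594), 89.77906036376953) 0.08493616230259815
sc 585 ((490.69036865234375, 361.6529541015625), (34.01179122924805, 154.07325744628906), 84.01801300048828) 0.03354891308234231
```

View pics/w2.png

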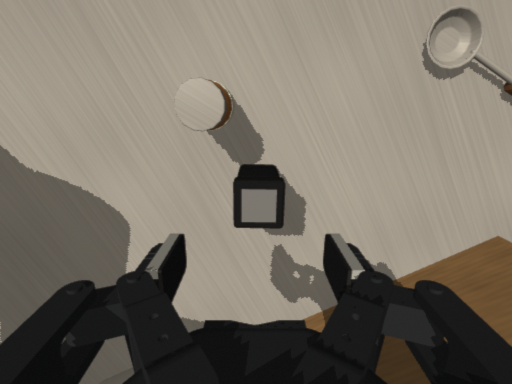

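Jar C is at (258,205) with nothing near its sides, and the round jar at (203,105) is clear. I correct by (+3,-1.5) mm and grasp.

```bash
python3 -m jog '[{"rotation":[0,0,0],"translation":[3,-1.5,-20],"grip":75},{"rotation":[0,0,0],"translation":[3,-1.5,-45],"grip":75},{"rotation":[0,0,0],"translation":[3,-1.5,-70],"grip":75},{"rotation":[0,0,0],"translation":[3,-1.5,-85],"grip":75},{"rotation":[0,0,0],"translation":[3,-1.5,-95],"grip":75},{"rotation":[0,0,0],"translation":[3,-1.5,-95],"grip":75},{"rotation":[0,0,0],"translation":[3,-1.5,-95],"grip":35},{"rotation":[0,0,0],"translation":[3,-1.5,-95],"grip":35},{"rotation":[0,0,0],"translation":[3,-1.5,-95],"grip":35},{"rotation":[0,0,0],"translation":[3,-1.5,-95],"grip":35},{"rotation":[0,0,0],"translation":[3,-1.5,-95],"grip":35},{"rotation":[0,0,0],"translation":[3,-1.5,-95],"grip":35},{"rotation":[0,0,0],"translation":[3,-1.5,-95],"grip":35}]'
```

```text
time: 13.1
ee_pos: [0.4375, -0.382, 0.0506]
tcp_rot: [179.9, 0.0, 61.9]
wrist_force: [0.6, 0.5, 6.4]
opening: 0.0415
grasp_force: 41.0
```

```bash
python3 -m jog '[{"rotation":[0,0,0],"translation":[0,0,30],"grip":35},{"rotation":[0,0,0],"translation":[0,0,70],"grip":35},{"rotation":[0,0,0],"translation":[0,0,105],"grip":35},{"rotation":[0,0,3],"translation":[12,20,110],"grip":35},{"rotation":[0,0,6],"translation":[28,48,110],"grip":35},{"rotation":[0,0,9],"translation":[47,80,110],"grip":35},{"rotation":[0,0,12],"translation":[66,112,110],"grip":35},{"rotation":[0,0,15],"translation":[85,144,110],"grip":35},{"rotation":[0,0,18],"translation":[104,176,110],"grip":35},{"rotation":[0,0,21],"translation":[123,208,110],"grip":35},{"rotation":[0,0,24],"translation":[142,240,110],"grip":35},{"rotation":[0,0,27],"translation":[161,272,110],"grip":35},{"rotation":[0,0,29],"translation":[180,304,110],"grip":35},{"rotation":[0,0,29],"translation":[190,322,110],"grip":35},{"rotation":[0,0,29],"translation":[194.5,329.5,110],"grip":35},{"rotation":[0,0,29],"translation":[194.5,329.5,110],"grip":35},{"rotation":[0,0,29],"translation":[194.5,329.5,110],"grip":35}]'
python3 -m jog '[{"rotation":[0,0,0],"translation":[0,0,-20],"grip":35},{"rotation":[0,0,0],"translation":[0,0,-45],"grip":35},{"rotation":[0,0,0],"translation":[0,0,-65],"grip":35},{"rotation":[0,0,0],"translation":[0,0,-80],"grip":35},{"rotation":[0,0,0],"translation":[0,0,-90],"grip":35},{"rotation":[0,0,0],"translation":[0,0,-98],"grip":35},{"rotation":[0,0,0],"translation":[0,0,-103],"grip":35},{"rotation":[0,0,0],"translation":[0,0,-105],"grip":35},{"rotation":[0,0,0],"translation":[0,0,-105],"grip":35},{"rotation":[0,0,0],"translation":[0,0,-105],"grip":35}]'
```

```text
time: 14.8
ee_pos: [0.6311, -0.0528, 0.1593]
tcp_rot: [-180.0, 0.0, 90.9]
wrist_force: [0.2, -0.6, -0.4]
opening: 0.0414
grasp_force: 41.3
time: 15.8
ee_pos: [0.6317, -0.0523, 0.0565]
tcp_rot: [179.9, 0.0, 90.9]
wrist_force: [-6.3, -0.1, 10.4]
opening: 0.0413
grasp_force: 42.3
```

```bash
python3 -m jog '[{"rotation":[0,0,0],"translation":[0,0,0],"grip":65},{"rotation":[0,0,0],"translation":[0,0,0],"grip":65},{"rotation":[0,0,0],"translation":[0,0,0],"grip":65},{"rotation":[0,0,0],"translation":[0,0,0],"grip":65},{"rotation":[0,0,0],"translation":[0,0,30],"grip":65},{"rotation":[0,0,0],"translation":[0,0,70],"grip":65},{"rotation":[0,0,0],"translation":[-40,0,106],"grip":65},{"rotation":[0,0,0],"translation":[-85,20,106],"grip":65},{"rotation":[0,0,0],"translation":[-125,40,106],"grip":65},{"rotation":[0,0,0],"translation":[-165,60,106],"grip":65},{"rotation":[0,0,0],"translation":[-185,80,106],"grip":65},{"rotation":[0,0,0],"translation":[-185,80,106],"grip":65}]'
python3 - <<'E'
from h import *
np.set_printoptions(precision=4,suppress=True)
print(readout.get_obs()['q'])
def rect(n,x0,x1,y0,y1,z0,z1):
    q=P[ok&(P[...,0]>x0)&(P[...,0]<x1)&(P[...,1]>y0)&(P[...,1]<y1)&(P[...,2]>z0)&(P[...,2]<z1)]
    if len(q)>15: print(n,len(q),cv2.minAreaRect((q[:,:2]*1000).astype(np.float32)),np.median(q[:,2]))
for c in ['side','scene','wrist']:
    s=shot(c,c+'3.png');P=cloud(s);ok=s['d']>0
    if c!='wrist': 
      for n,y in zip('ABC',(.06,.004,-.052)): rect(n+' '+c,.6,.67,y-.026,y+.028,.076,.1)
    rect('sc',.35,.62,.27,.45,.024,.045);rect('knob',.36,.5,.15,.26,.1,.115)
s=shot('scene'); t=cv2.resize(s['p'][130:270,180:370],None,fx=4,fy=4,interpolation=2); cv2.imwrite('pics/s2.png',t[:,:,::-1])
h=np.array([.591,.166]);y=.0152
print('knob arc (world mm), tangent deg')
for q in [1.66,1.55,1.45,1.35,1.25,1.15,1.05,.95,.85,.75,.65,.55,.45,.35,.25,.15,.1,.05,0,-.03]:
    r=np.array([-160*np.sin(q)-30*np.cos(q),-160*np.cos(q)+30*np.sin(q)]); w=np.array([r[0]-y*r[1],r[1]+y*r[0]])+h*1000
    t=np.array([160*np.cos(q)-30*np.sin(q),-160*np.sin(q)-30*np.cos(q)]); print(q,w.round(1),round(np.degrees(np.arctan2(t[1],t[0])+y),1))
E
```

```text
time: 17.0
ee_pos: [0.4446, 0.0295, 0.161]
tcp_rot: [179.9, -0.0, 91.0]
wrist_force: [1.2, -1.1, 0.1]
opening: 0.065
grasp_force: 0.0
[  3.7775 -10.2406 -12.3556  87.8189   0.0254  92.7674]
A side 128 ((628.8357543945312, 62.37840270996094), (41.512474060058594, 46.017364501953125), 1.4414029121398926) 0.08392869140021575
B side 111 ((627.4317626953125, 5.557979583740234), (47.895172119140625, 40.21434783935547), 86.41504669189453) 0.08330744156716485
C side 97 ((629.6373291015625, -49.435630798339844), (37.630130767822266, 44.30475997924805), 1.3561373949050903) 0.0827749791651532
sc 588 ((489.58563232421875, 363.90087890625), (37.528785705566406, 149.0306396484375), 84.80624389648438) 0.03219954045336948
knob 25 ((431.96478271484375, 210.48289489746094), (20.44717025756836, 11.56469440460205), 84.72571563720703) 0.10690906499409403
A scene 236 ((629.3206787109375, 60.690650939941406), (46.432861328125, 41.66056442260742), 1.674480676651001) 0.08445447252067384
B scene 233 ((627.737548828125, 3.657999038696289), (43.659629821777344, 42.75156784057617), 1.6229318380355835) 0.08460840
[... 230 characters left out ...]
 83.99522399902344) 0.03353503519908818
knob 30 ((432.26727294921875, 208.97738647460938), (14.861961364746094, 15.386770248413086), 83.01425170898438) 0.10755136083990147
knob arc (world mm), tangent deg
1.66 [433.6 207.8] -104.9
1.55 [430.  190.2] -98.6
1.45 [428.4 174. ] -92.8
1.35 [428.4 157.8] -87.1
1.25 [430.  141.6] -81.4
1.15 [433.3 125.6] -75.6
1.05 [438.1 110.1] -69.9
0.95 [444.4  95.1] -64.2
0.85 [452.3  80.8] -58.5
0.75 [461.5  67.4] -52.7
0.65 [471.9  54.9] -47.0
0.55 [483.6  43.6] -41.3
0.45 [496.4  33.5] -35.5
0.35 [510.1  24.7] -29.8
0.25 [524.6  17.4] -24.1
0.15 [539.8  11.5] -18.3
0.1 [547.6   9.1] -15.5
0.05 [555.4   7.1] -12.6
0 [563.4   5.5] -9.7
-0.03 [568.3   4.8] -8.0
```

View pics/s2.png

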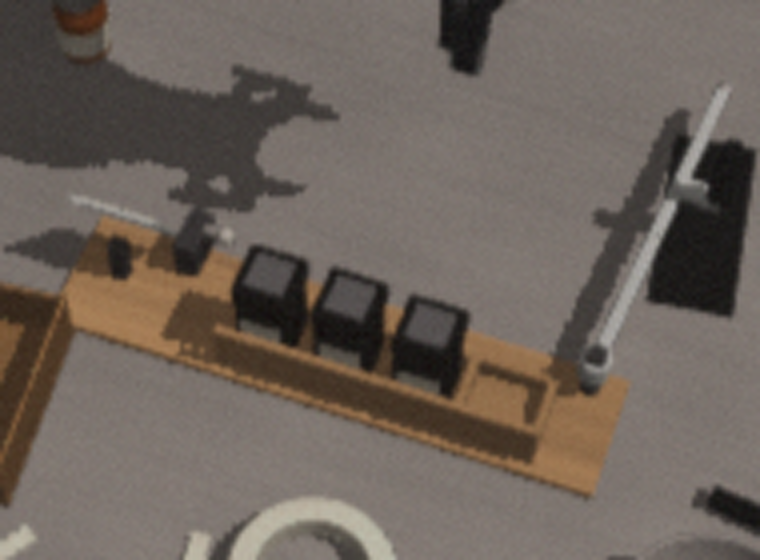

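All three jars are seated: tops at 84 mm, square in pockets 1–3, at (270,290), (350,315) and (430,340) in the crop. Now the knob: I turn the tool so the fingers close along the knob's path, and grip the post.

```bash
python3 -m jog '[{"rotation":[0,0,8],"translation":[-1,20,0],"grip":65},{"rotation":[0,0,16],"translation":[-3,40,0],"grip":65},{"rotation":[0,0,24],"translation":[-4,60,0],"grip":65},{"rotation":[0,0,32],"translation":[-6,80,0],"grip":65},{"rotation":[0,0,40],"translation":[-7,100,0],"grip":65},{"rotation":[0,0,48],"translation":[-9,120,0],"grip":65},{"rotation":[0,0,56],"translation":[-10,140,0],"grip":65},{"rotation":[0,0,64],"translation":[-12,160,0],"grip":65},{"rotation":[0,0,72],"translation":[-13,175,0],"grip":65},{"rotation":[0,0,73],"translation":[-13.5,181,0],"grip":65},{"rotation":[0,0,73],"translation":[-13.5,181,0],"grip":65},{"rotation":[0,0,73],"translation":[-13.5,181,-30],"grip":65},{"rotation":[0,0,73],"translation":[-13.5,181,-60],"grip":65},{"rotation":[0,0,73],"translation":[-13.5,181,-85],"grip":65},{"rotation":[0,0,73],"translation":[-13.5,181,-85],"grip":65}]' 30
python3 -m jog '[{"rotation":[0,0,0],"translation":[0,0,0],"grip":10},{"rotation":[0,0,0],"translation":[0,0,0],"grip":10},{"rotation":[0,0,0],"translation":[0,0,0],"grip":10},{"rotation":[0,0,0],"translation":[0,0,0],"grip":10},{"rotation":[0,0,0],"translation":[0,0,0],"grip":10},{"rotation":[0,0,0],"translation":[0,0,0],"grip":10},{"rotation":[0,0,0],"translation":[0,0,0],"grip":10},{"rotation":[0,0,0],"translation":[0,0,0],"grip":10}]' 30
```

```text
time: 18.7
ee_pos: [0.4315, 0.2073, 0.072]
tcp_rot: [-179.8, -0.2, 163.7]
wrist_force: [-0.1, -0.0, 0.9]
opening: 0.0647
grasp_force: 0.0
time: 19.5
ee_pos: [0.4338, 0.2093, 0.0767]
tcp_rot: [179.9, 0.1, 163.9]
wrist_force: [0.6, -0.1, 6.5]
opening: 0.0148
grasp_force: 30.1
```

```bash
python3 -m jog '[{"rotation":[0,0,6.3],"translation":[-3.6,-17.6,0],"grip":10},{"rotation":[0,0,12],"translation":[-5.2,-33.8,0],"grip":10},{"rotation":[0,0,17.8],"translation":[-5.2,-50,0],"grip":10},{"rotation":[0,0,23.5],"translation":[-3.6,-66.2,0],"grip":10},{"rotation":[0,0,29.2],"translation":[-0.3,-82.2,0],"grip":10},{"rotation":[0,0,35],"translation":[4.5,-97.7,0],"grip":10},{"rotation":[0,0,40.7],"translation":[10.8,-112.7,0],"grip":10},{"rotation":[0,0,46.4],"translation":[18.7,-127,0],"grip":10},{"rotation":[0,0,52.1],"translation":[27.9,-140.4,0],"grip":10},{"rotation":[0,0,57.9],"translation":[38.3,-152.9,0],"grip":10},{"rotation":[0,0,63.6],"translation":[50,-164.2,0],"grip":10},{"rotation":[0,0,69.3],"translation":[62.8,-174.3,0],"grip":10},{"rotation":[0,0,75.1],"translation":[76.5,-183.1,0],"grip":10},{"rotation":[0,0,80.8],"translation":[91,-190.4,0],"grip":10},{"rotation":[0,0,86.5],"translation":[106.2,-196.3,0],"grip":10},{"rotation":[0,0,86.5],"translation":[106.2,-196.3,0],"grip":10},{"rotation":[0,0,86.5],"translation":[106.2,-196.3,0],"grip":10}]'
```

```text
time: 21.2
ee_pos: [0.54, 0.0115, 0.0766]
tcp_rot: [-179.9, -0.1, -109.7]
wrist_force: [-2.9, -6.1, 8.7]
opening: 0.0147
grasp_force: 30.3
```

```bash
python3 -m jog '[{"rotation":[0,0,3],"translation":[8,-2.4,0],"grip":10},{"rotation":[0,0,6],"translation":[16,-4.4,0],"grip":10},{"rotation":[0,0,8],"translation":[21,-5.5,0],"grip":10},{"rotation":[0,0,8.5],"translation":[24,-6,0],"grip":10},{"rotation":[0,0,8.5],"translation":[25.5,-6.2,0],"grip":10},{"rotation":[0,0,8.5],"translation":[25.5,-6.2,0],"grip":10},{"rotation":[0,0,8.5],"translation":[25.5,-6.2,0],"grip":10}]'
python3 - <<'E'
from h import *
print(readout.get_obs()['wrist_force'])
s=shot('scene'); t=cv2.resize(s['p'][130:270,180:370],None,fx=4,fy=4,interpolation=2); cv2.imwrite('pics/s3.png',t[:,:,::-1])
E
```

```text
time: 21.9
ee_pos: [0.5631, 0.0058, 0.0766]
tcp_rot: [179.9, -0.1, -101.1]
wrist_force: [-13.5, -4.8, 13.1]
opening: 0.0152
grasp_force: 31.0
[-13.46466097  -4.8057543   13.11809743]
```

```bash
python3 -m jog '[{"rotation":[0,0,0],"translation":[1.5,0,0],"grip":10},{"rotation":[0,0,0],"translation":[3,0,0],"grip":10},{"rotation":[0,0,0],"translation":[3,0,0],"grip":10},{"rotation":[0,0,0],"translation":[3,0,0],"grip":10}]'
python3 -m jog '[{"rotation":[0,0,0],"translation":[-1,0,0],"grip":10},{"rotation":[0,0,0],"translation":[-3,0,0],"grip":30},{"rotation":[0,0,0],"translation":[-3,0,0],"grip":40},{"rotation":[0,0,0],"translation":[-3,0,0],"grip":40},{"rotation":[0,0,0],"translation":[-3,0,0],"grip":40},{"rotation":[0,0,0],"translation":[-3,0,25],"grip":40},{"rotation":[0,0,0],"translation":[-3,0,60],"grip":40},{"rotation":[0,0,0],"translation":[-25,0,90],"grip":40},{"rotation":[0,0,0],"translation":[-60,20,110],"grip":40},{"rotation":[0,0,0],"translation":[-90,50,110],"grip":40},{"rotation":[0,0,0],"translation":[-90,90,110],"grip":40},{"rotation":[0,0,0],"translation":[-90,90,110],"grip":40}]'
python3 - <<'E'
from h import *
np.set_printoptions(precision=4,suppress=True)
def sel(x0,x1,y0,y1,z0,z1): return P[ok&(P[...,0]>x0)&(P[...,0]<x1)&(P[...,1]>y0)&(P[...,1]<y1)&(P[...,2]>z0)&(P[...,2]<z1)]
for c in ['scene','side']:
    s=shot(c); P=cloud(s); ok=s['d']>0
    k=sel(.5,.62,-.05,.06,.1,.115); print(c,'knob',len(k),k[:,:2].mean(0))
    b=sel(.57,.61,-.09,.16,.038,.0465); print('bar',len(b),np.polyfit(b[:,1],b[:,0],1))
    for y in (.06,.004,-.052):
        q=sel(.6,.67,y-.026,y+.028,.076,.1); print(np.median(q[:,2]),q[:,:2].mean(0))
    q=sel(.35,.62,.27,.45,.024,.045); print('sc',cv2.minAreaRect((q[:,:2]*1000).astype(np.float32)))
    if c=='scene': t=cv2.resize(s['p'][130:270,180:370],None,fx=4,fy=4,interpolation=2); cv2.imwrite('pics/s4.png',t[:,:,::-1])
E
```

```text
time: 22.35
ee_pos: [0.5633, 0.0058, 0.0765]
tcp_rot: [179.6, -0.2, -101.1]
wrist_force: [-28.3, -5.6, 20.9]
opening: 0.0152
grasp_force: 32.6
time: 23.55
ee_pos: [0.4772, 0.0997, 0.1858]
tcp_rot: [-179.9, 0.1, -100.9]
wrist_force: [-0.4, -0.4, -0.6]
opening: 0.0403
grasp_force: 0.0
scene knob 29 [0.563  0.0072]
bar 145 [-0.0052  0.591 ]
0.08457801253477559 [0.6314 0.0617]
0.08465369363989084 [0.6305 0.0047]
0.08440469573048803 [ 0.6325 -0.052 ]
sc ((490.0930480957031, 361.6470031738281), (33.923614501953125, 153.73057556152344), 83.86795043945312)
side knob 20 [0.5612 0.0095]
bar 148 [0.0009 0.5894]
0.08393744139128223 [0.628  0.0663]
0.08380737882755385 [0.6278 0.009 ]
0.08369086384402535 [ 0.629  -0.0464]
sc ((489.6051025390625, 364.37579345703125), (39.916358947753906, 149.4846954345703), 83.05193328857422)
```

View pics/s4.png

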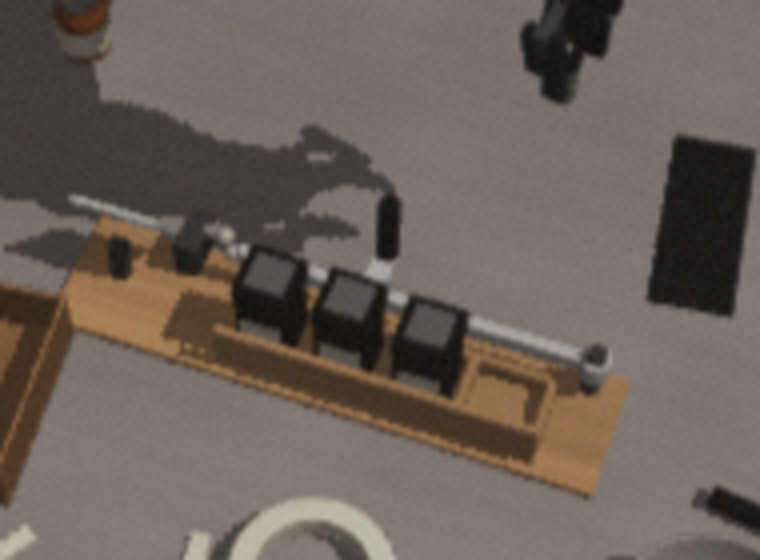

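The keeper is home: the knob sits at its stop, predicted (563,5.5), and it held there against a 28 N push. In the crop the bar runs straight across the jars into the catch. Now I hover over the scanner and measure it from the wrist.

```bash
python3 -m jog '[{"rotation":[0,0,-8],"translation":[1,24,0],"grip":40},{"rotation":[0,0,-16],"translation":[2,48,0],"grip":60},{"rotation":[0,0,-24],"translation":[3,72,0],"grip":70},{"rotation":[0,0,-32],"translation":[4,96,0],"grip":70},{"rotation":[0,0,-40],"translation":[6,120,0],"grip":70},{"rotation":[0,0,-48],"translation":[7,144,0],"grip":70},{"rotation":[0,0,-56],"translation":[8,168,0],"grip":70},{"rotation":[0,0,-64],"translation":[9,192,0],"grip":70},{"rotation":[0,0,-72],"translation":[10,216,0],"grip":70},{"rotation":[0,0,-80],"translation":[11,245,0],"grip":70},{"rotation":[0,0,-85],"translation":[12,266,0],"grip":70},{"rotation":[0,0,-85],"translation":[12,266,0],"grip":70},{"rotation":[0,0,-85],"translation":[12,266,0],"grip":70},{"rotation":[0,0,-85],"translation":[12,266,0],"grip":70}]'
python3 - <<'E'
from h import *
s=shot('wrist','w5.png'); P=cloud(s); ok=s['d']>0; g=s['p'].max(2)
def rect(n,z0,z1,mx=256):
    q=P[ok&(P[...,0]>.35)&(P[...,0]<.63)&(P[...,1]>.26)&(P[...,1]<.46)&(P[...,2]>z0)&(P[...,2]<z1)&(g<mx)]; print(n,len(q),cv2.minAreaRect((q[:,:2]*1000).astype(np.float32)),np.median(q[:,2]))
rect('sc',.028,.045);rect('pad',.001,.008,60)
for t in ['scanner_window','scanner','pad']:
    for r in spotter.mark_of('wrist',t)[:2]: print(t,r,atz(s,r['uv'],.02))
E
```

```text
time: 25.05
ee_pos: [0.4901, 0.3614, 0.1852]
tcp_rot: [-180.0, -0.0, 173.9]
wrist_force: [1.3, -0.7, 0.8]
opening: 0.07
grasp_force: 0.0
sc 3801 ((490.0598449707031, 362.3015441894531), (33.48408126831055, 148.70709228515625), 84.09888458251953) 0.03339987710951098
pad 6365 ((486.690185546875, 362.1825256347656), (77.87218475341797, 197.1558837890625), 86.9134521484375) 0.0037058494465541103
scanner_window {'uv': [252.5, 233.5], 'confidence': 0.95} [0.56456901 0.35151643 0.02      ]
scanner_window {'uv': [106.4, 272.4], 'confidence': 0.38} [0.59946933 0.15742373 0.02      ]
scanner {'uv': [253.4, 175.0], 'confidence': 0.81} [0.49086379 0.36054045 0.02      ]
scanner {'uv': [105.5, 275.9], 'confidence': 0.27} [0.60444797 0.15490491 0.02      ]
pad {'uv': [115.7, 129.4], 'confidence': 0.6} [0.42337458 0.21468596 0.02      ]
```

View pics/w5.png

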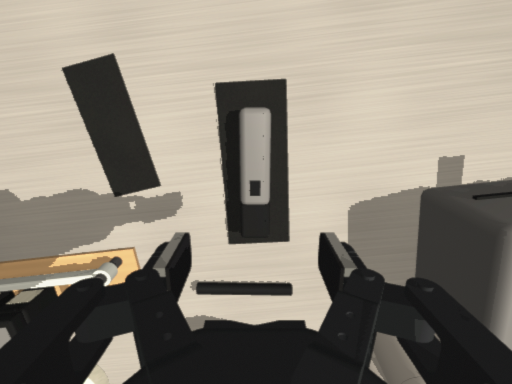

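Wrist view: two pads, the bare narrow one at (112,125) and the one under the scanner at (253,160). The second measures 197×78 mm, so it matches the 200×80 described. The head and window are at (255,225), pointing away from the robot. I confirm in a crop first.

Run:
```python
import cv2
p=cv2.imread('pics/w5.png')[45:305,50:330]; cv2.imwrite('pics/w5c.png',cv2.resize(p,None,fx=2.2,fy=2.2))
```

```text
(no output)
```

View pics/w5c.png

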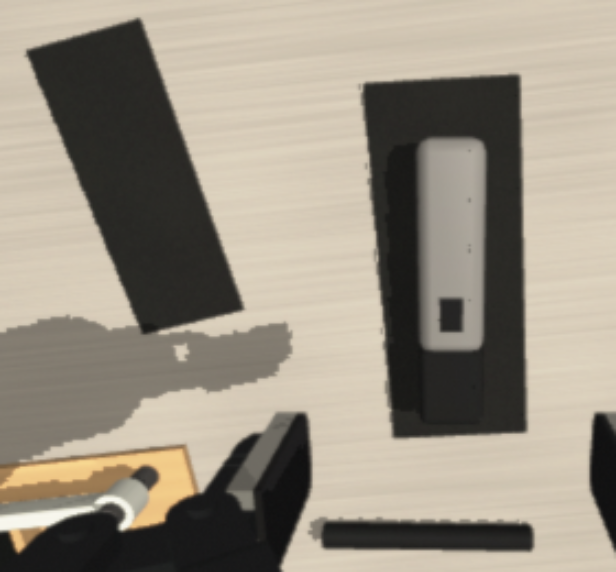

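Confirmed: the right-hand pad, from (365,80) to (525,435) in the crop, carries the scanner with its black head pointing +x. I go down and grip.

```bash
python3 -m jog '[{"rotation":[0,0,0],"translation":[0,0,-30],"grip":70},{"rotation":[0,0,0],"translation":[0,0,-60],"grip":70},{"rotation":[0,0,0],"translation":[0,0,-90],"grip":70},{"rotation":[0,0,0],"translation":[0,0,-115],"grip":70},{"rotation":[0,0,0],"translation":[0,0,-138],"grip":70},{"rotation":[0,0,0],"translation":[0,0,-158],"grip":70},{"rotation":[0,0,0],"translation":[0,0,-170],"grip":70},{"rotation":[0,0,0],"translation":[0,0,-176],"grip":70},{"rotation":[0,0,0],"translation":[0,0,-176],"grip":70},{"rotation":[0,0,0],"translation":[0,0,-176],"grip":28},{"rotation":[0,0,0],"translation":[0,0,-176],"grip":28},{"rotation":[0,0,0],"translation":[0,0,-176],"grip":28},{"rotation":[0,0,0],"translation":[0,0,-176],"grip":28},{"rotation":[0,0,0],"translation":[0,0,-176],"grip":28},{"rotation":[0,0,0],"translation":[0,0,-176],"grip":28},{"rotation":[0,0,0],"translation":[0,0,-176],"grip":28},{"rotation":[0,0,0],"translation":[0,0,-176],"grip":28}]' 50
```

```text
time: 26.95
ee_pos: [0.4903, 0.3629, 0.0105]
tcp_rot: [179.9, 0.1, 173.9]
wrist_force: [-0.1, -0.7, 6.2]
opening: 0.0332
grasp_force: 51.8
```

```bash
python3 -m jog '[{"rotation":[0,0,0],"translation":[0,0,25],"grip":28},{"rotation":[0,0,0],"translation":[0,0,60],"grip":28},{"rotation":[0,0,0],"translation":[-10,-5,100],"grip":28},{"rotation":[0,0,0],"translation":[-25,-20,130],"grip":28},{"rotation":[0,0,1],"translation":[-30,-50,130],"grip":28},{"rotation":[0,0,1],"translation":[-30,-90,130],"grip":28},{"rotation":[0,0,2],"translation":[-30,-130,130],"grip":28},{"rotation":[0,0,3],"translation":[-30,-170,130],"grip":28},{"rotation":[0,0,3],"translation":[-30,-210,130],"grip":28},{"rotation":[0,0,4],"translation":[-30,-250,130],"grip":28},{"rotation":[0,0,5],"translation":[-30,-290,130],"grip":28},{"rotation":[0,0,5],"translation":[-30,-330,130],"grip":28},{"rotation":[0,0,6],"translation":[-30,-370,130],"grip":28},{"rotation":[0,0,6],"translation":[-30,-410,130],"grip":28},{"rotation":[0,0,7],"translation":[-30,-450,130],"grip":28},{"rotation":[0,0,7],"translation":[-30,-490,130],"grip":28},{"rotation":[0,0,7],"translation":[-30,-520,130],"grip":28},{"rotation":[0,0,7],"translation":[-30,-538,130],"grip":28},{"rotation":[0,0,7],"translation":[-30,-538,130],"grip":28},{"rotation":[0,0,7],"translation":[-30,-538,130],"grip":28}]'
python3 -m jog '[{"rotation":[0,0,0],"translation":[0,0,-20],"grip":28},{"rotation":[0,0,0],"translation":[0,0,-45],"grip":28},{"rotation":[0,0,0],"translation":[0,0,-68],"grip":28},{"rotation":[0,0,0],"translation":[0,0,-82],"grip":28},{"rotation":[0,0,0],"translation":[0,0,-88],"grip":28},{"rotation":[0,0,0],"translation":[0,0,-88],"grip":28},{"rotation":[0,0,0],"translation":[0,0,-88],"grip":28},{"rotation":[0,0,0],"translation":[0,0,-88],"grip":28}]'
python3 - <<'E'
from h import *
np.set_printoptions(precision=4,suppress=True)
def sel(x0,x1,y0,y1,z0,z1): return P[ok&(P[...,0]>x0)&(P[...,0]<x1)&(P[...,1]>y0)&(P[...,1]<y1)&(P[...,2]>z0)&(P[...,2]<z1)]
for c in ['scene','side','wrist']:
    s=shot(c,c+'6.png'); P=cloud(s); ok=s['d']>0
    h=sel(.48,.56,-.22,-.13,.06,.083)
    if len(h)>10: print(c,'head top',len(h),np.percentile(h,[2,50,98],axis=0))
    l=sel(.56,.66,-.213,-.135,.045,.09); print('plate',l.mean(0),np.percentile(l,[3,97],axis=0))
    for t in ['scanner_window','label']:
        for r in spotter.mark_of(c,t)[:1]: print(t,round(r['confidence'],2),r['uv'],atd(s,r['uv']),atz(s,r['uv'],.06))
s=shot('scene'); cv2.imwrite('pics/s6c.png',cv2.resize(s['p'][100:260,140:300],None,fx=3.5,fy=3.5,interpolation=2)[:,:,::-1])
E
```

```text
time: 28.95
ee_pos: [0.4595, -0.1755, 0.1391]
tcp_rot: [180.0, -0.0, -179.2]
wrist_force: [0.3, 0.4, -1.3]
opening: 0.0328
grasp_force: 50.9
time: 29.75
ee_pos: [0.4604, -0.1756, 0.0524]
tcp_rot: [-180.0, 0.1, -179.1]
wrist_force: [-0.3, -0.1, -1.1]
opening: 0.0331
grasp_force: 50.9
scene head top 224 [[ 0.4818 -0.1891  0.0611]
 [ 0.5125 -0.1708  0.0746]
 [ 0.5357 -0.1566  0.0802]]
plate [ 0.6157 -0.1694  0.0722] [[ 0.6016 -0.2036  0.0453]
 [ 0.6257 -0.1401  0.0853]]
scanner_window 0.95 [223.6, 169.4] [ 0.5098 -0.1807  0.0016] [ 0.5486 -0.1594  0.06  ]
label 0.65 [211.7, 180.6] [ 0.5605 -0.1966  0.0015] [ 0.5968 -0.1745  0.06  ]
side head top 109 [[ 0.4809 -0.1867  0.0606]
 [ 0.5061 -0.1614  0.0722]
 [ 0.531  -0.1515  0.0784]]
plate [ 0.6071 -0.1666  0.0659] [[ 0.5957 -0.2006  0.0469]
 [ 0.6178 -0.1396  0.0828]]
scanner_window 0.91 [281.6, 175.8] [ 0.5364 -0.2905 -0.0064] [ 0.5392 -0.1849  0.06  ]
label 0.58 [264.8, 175.8] [ 0.6005 -0.1916  0.055 ] [ 0.6003 -0.1836  0.06  ]
wrist head top 1615 [[ 0.4804 -0.1907  0.0689]
 [ 0.4888 -0.1748  0.0742]
 [ 0.4972 -0.1585  0.0757]]<stdin>:8: RuntimeWarning: Mean of empty slice.
  ret = um.true_divide(
Traceback (most recent call last):
IndexError: index -1 is out of bounds for axis 0 with size 0
```

The scanner's top is at 75 mm, so its axis is at 60 mm. Its middle is at y≈-174 mm against the label's -172 to -174, with about 70 mm between them. I hold for 2.5 s.

```bash
H='x'; python3 -m jog '[{"rotation":[0,0,0],"translation":[0,0,0],"grip":28},{"rotation":[0,0,0],"translation":[0,0,0],"grip":28},{"rotation":[0,0,0],"translation":[0,0,0],"grip":28},{"rotation":[0,0,0],"translation":[0,0,0],"grip":28},{"rotation":[0,0,0],"translation":[0,0,0],"grip":28},{"rotation":[0,0,0],"translation":[0,0,0],"grip":28},{"rotation":[0,0,0],"translation":[0,0,0],"grip":28},{"rotation":[0,0,0],"translation":[0,0,0],"grip":28},{"rotation":[0,0,0],"translation":[0,0,0],"grip":28},{"rotation":[0,0,0],"translation":[0,0,0],"grip":28},{"rotation":[0,0,0],"translation":[0,0,0],"grip":28},{"rotation":[0,0,0],"translation":[0,0,0],"grip":28},{"rotation":[0,0,0],"translation":[0,0,0],"grip":28},{"rotation":[0,0,0],"translation":[0,0,0],"grip":28},{"rotation":[0,0,0],"translation":[0,0,0],"grip":28},{"rotation":[0,0,0],"translation":[0,0,0],"grip":28},{"rotation":[0,0,0],"translation":[0,0,0],"grip":28},{"rotation":[0,0,0],"translation":[0,0,0],"grip":28},{"rotation":[0,0,0],"translation":[0,0,0],"grip":28},{"rotation":[0,0,0],"translation":[0,0,0],"grip":28}]'
python3 -m jog '[{"rotation":[0,0,0],"translation":[0,0,0],"grip":28},{"rotation":[0,0,0],"translation":[0,0,0],"grip":28},{"rotation":[0,0,0],"translation":[0,0,0],"grip":28},{"rotation":[0,0,0],"translation":[0,0,0],"grip":28},{"rotation":[0,0,0],"translation":[0,0,0],"grip":28}]'
python3 - <<'E'
from h import *
s=shot('scene'); a=cv2.resize(s['p'][110:230,170:300],None,fx=3,fy=3,interpolation=2); s=shot('side'); b=cv2.resize(s['p'][140:260,215:345],None,fx=3,fy=3,interpolation=2)
cv2.imwrite('pics/s6c.png',np.hstack([a,b])[:,:,::-1])
E
```

```text
time: 32.1
ee_pos: [0.4597, -0.1755, 0.0513]
tcp_rot: [180.0, 0.0, -179.1]
wrist_force: [0.3, 0.3, -0.6]
opening: 0.033
grasp_force: 50.9
time: 32.6
ee_pos: [0.4597, -0.1755, 0.0513]
tcp_rot: [-180.0, -0.0, -179.1]
wrist_force: [-0.4, 0.4, -1.0]
opening: 0.0326
grasp_force: 50.9
```

View pics/s6c.png

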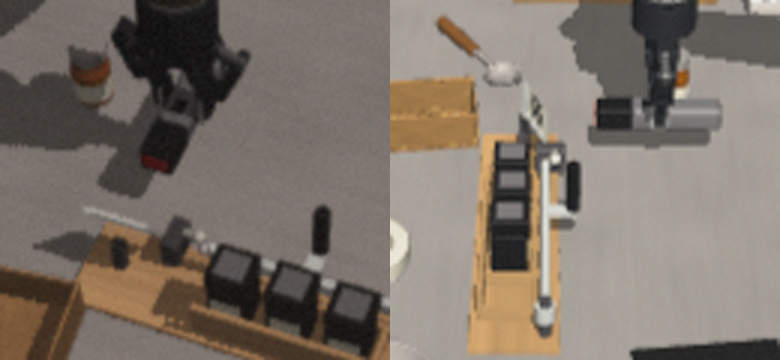

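Left half: the scanner's red window at (158,160) faces the label plate at (90,215). Right half: the scanner is level at (660,112) and aimed at the plate at (533,112), and the jars and keeper are in order. I take it back to its pad.

```bash
python3 -m jog '[{"rotation":[0,0,0],"translation":[0,0,30],"grip":28},{"rotation":[0,0,0],"translation":[0,0,65],"grip":28},{"rotation":[0,0,0],"translation":[0,15,88],"grip":28},{"rotation":[0,0,0],"translation":[0,45,88],"grip":28},{"rotation":[0,0,0],"translation":[0,85,88],"grip":28},{"rotation":[0,0,0],"translation":[0,125,88],"grip":28},{"rotation":[0,0,0],"translation":[0,165,88],"grip":28},{"rotation":[0,0,0],"translation":[0,205,88],"grip":28},{"rotation":[0,0,0],"translation":[0,245,88],"grip":28},{"rotation":[0,0,-1],"translation":[0,285,88],"grip":28},{"rotation":[0,0,-2],"translation":[0,325,88],"grip":28},{"rotation":[0,0,-3],"translation":[5,365,88],"grip":28},{"rotation":[0,0,-4],"translation":[10,405,88],"grip":28},{"rotation":[0,0,-4],"translation":[15,445,88],"grip":28},{"rotation":[0,0,-4],"translation":[20,485,88],"grip":28},{"rotation":[0,0,-4],"translation":[25,520,88],"grip":28},{"rotation":[0,0,-4],"translation":[27,538,88],"grip":28},{"rotation":[0,0,-4],"translation":[27,538,88],"grip":28},{"rotation":[0,0,-4],"translation":[27,538,88],"grip":28}]'
python3 -m jog '[{"rotation":[0,0,0],"translation":[0,0,-30],"grip":28},{"rotation":[0,0,0],"translation":[0,0,-60],"grip":28},{"rotation":[0,0,0],"translation":[0,0,-90],"grip":28},{"rotation":[0,0,0],"translation":[0,0,-110],"grip":28},{"rotation":[0,0,0],"translation":[0,0,-122],"grip":28},{"rotation":[0,0,0],"translation":[0,0,-128],"grip":28},{"rotation":[0,0,0],"translation":[0,0,-129],"grip":28},{"rotation":[0,0,0],"translation":[0,0,-129],"grip":28},{"rotation":[0,0,0],"translation":[0,0,-129],"grip":28}]'
```

```text
time: 34.6
ee_pos: [0.4865, 0.3624, 0.1388]
tcp_rot: [-180.0, -0.0, 176.9]
wrist_force: [-0.2, -0.3, -1.9]
opening: 0.0331
grasp_force: 50.9
time: 35.5
ee_pos: [0.4872, 0.3627, 0.0113]
tcp_rot: [179.9, 0.1, 176.9]
wrist_force: [-0.1, 0.1, -1.7]
opening: 0.0332
grasp_force: 50.9
```

```bash
python3 -m jog '[{"rotation":[0,0,0],"translation":[0,0,-1],"grip":28},{"rotation":[0,0,0],"translation":[0,0,-1.5],"grip":28},{"rotation":[0,0,0],"translation":[0,0,-1.5],"grip":28},{"rotation":[0,0,0],"translation":[0,0,-1.5],"grip":65},{"rotation":[0,0,0],"translation":[0,0,-1.5],"grip":65},{"rotation":[0,0,0],"translation":[0,0,-1.5],"grip":65},{"rotation":[0,0,0],"translation":[0,0,-1.5],"grip":65},{"rotation":[0,0,0],"translation":[0,0,25],"grip":65},{"rotation":[0,0,0],"translation":[0,0,60],"grip":65},{"rotation":[0,0,0],"translation":[0,0,100],"grip":65},{"rotation":[0,0,0],"translation":[0,0,140],"grip":65},{"rotation":[0,0,0],"translation":[-20,0,180],"grip":65},{"rotation":[0,0,0],"translation":[-40,0,190],"grip":65},{"rotation":[0,0,0],"translation":[-40,0,190],"grip":65},{"rotation":[0,0,0],"translation":[-40,0,190],"grip":65},{"rotation":[0,0,0],"translation":[-40,0,190],"grip":65},{"rotation":[0,0,0],"translation":[-40,0,190],"grip":65}]'
python3 - <<'E'
from h import *
np.set_printoptions(precision=4,suppress=True)
def sel(x0,x1,y0,y1,z0,z1,mx=256): return P[ok&(P[...,0]>x0)&(P[...,0]<x1)&(P[...,1]>y0)&(P[...,1]<y1)&(P[...,2]>z0)&(P[...,2]<z1)&(g<mx)]
for c in ['scene','side','wrist']:
    s=shot(c,c+'7.png'); P=cloud(s); ok=s['d']>0; g=s['p'].max(2)
    q=sel(.35,.63,.25,.5,.024,.045); print(c,'sc',cv2.minAreaRect((q[:,:2]*1000).astype(np.float32)),np.percentile(q[:,2],[5,50,95]))
    if c!='wrist':
        k=sel(.5,.62,-.05,.06,.1,.115); print('knob',k[:,:2].mean(0))
        for y in (.06,.004,-.052): print(np.median(sel(.6,.67,y-.026,y+.028,.076,.1)[:,2]))
E
```

```text
time: 37.2
ee_pos: [0.4469, 0.3622, 0.199]
tcp_rot: [-179.9, -0.1, 176.9]
wrist_force: [-0.4, 0.2, -0.0]
opening: 0.0647
grasp_force: 0.0
scene sc ((485.96588134765625, 363.1181945800781), (34.157936096191406, 153.06092834472656), 86.89030456542969) [0.0281 0.0338 0.0377]
knob [0.5633 0.007 ]
0.08482514136972097
0.08453314014541147
0.08427395812226868
side sc ((486.16314697265625, 364.16888427734375), (40.208580017089844, 149.119140625), 87.93829345703125) [0.026  0.0321 0.0358]
knob [0.561  0.0104]
0.08356164358669282
0.08340892789373633
0.08345464621233045
wrist sc ((486.40826416015625, 363.4300537109375), (33.92160415649414, 147.4754180908203), 86.93433380126953) [0.0293 0.0333 0.0348]
```

View pics/side7.png

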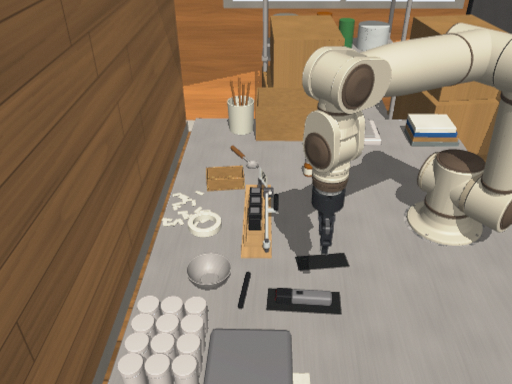

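The scanner lies flat on its pad at (304,298). The jars and keeper are in place at (256,212), and the other things are where they were. Before handing in, I let a little time pass in case the scanner gets knocked.

```bash
python3 -m jog '[{"rotation":[0,0,0],"translation":[0,-20,20],"grip":65},{"rotation":[0,0,0],"translation":[0,-40,20],"grip":65},{"rotation":[0,0,0],"translation":[0,-60,20],"grip":65},{"rotation":[0,0,0],"translation":[0,-60,20],"grip":65},{"rotation":[0,0,0],"translation":[0,-60,20],"grip":65},{"rotation":[0,0,0],"translation":[0,-60,20],"grip":65},{"rotation":[0,0,0],"translation":[0,-60,20],"grip":65},{"rotation":[0,0,0],"translation":[0,-60,20],"grip":65},{"rotation":[0,0,0],"translation":[0,-60,20],"grip":65},{"rotation":[0,0,0],"translation":[0,-60,20],"grip":65},{"rotation":[0,0,0],"translation":[0,-60,20],"grip":65},{"rotation":[0,0,0],"translation":[0,-60,20],"grip":65}]'
python3 - <<'E'
from h import *
s=shot('scene'); P=cloud(s); q=P[(s['d']>0)&(P[...,0]>.35)&(P[...,0]<.63)&(P[...,1]>.25)&(P[...,1]<.5)&(P[...,2]>.024)&(P[...,2]<.045)]
c=cv2.minAreaRect((q[:,:2]*1000).astype(np.float32)); print(c)
if abs(c[0][0]-486.5)<15 and abs(c[0][1]-362)<12: print(bot.job_done())
E
```

```text
time: 38.55
ee_pos: [0.4467, 0.3025, 0.2203]
tcp_rot: [-180.0, 0.0, 176.9]
wrist_force: [0.6, -1.0, 0.3]
opening: 0.0649
grasp_force: 0.0
((487.2158203125, 363.1404724121094), (34.35859680175781, 153.29893493652344), 86.95362091064453)
the job is handed in; nothing more can be done
None
```

I handed the job in at 38.6 s: by my camera measurements the three square jars are seated in pockets 1–3, the keeper is home in its catch, the label scan was held about 2.5 s, and the scanner is back flat on the middle of its pad; the judge's verdict was not shown.

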